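# Pop the inspection torch out of its charger and lay it in the vee rest as raking light

### The job

I want raking light on the violin neck I am carving. The inspection torch is latched down in its push-to-release charging dock: press it down until it lets go and springs up, take it out, and lay it gently in the two-vee wooden rest (lower it in, do not drop it) with its barrel bedded in both vees, centred along the rest, and its lens end pointing at the neck. Do not disturb the neck, the little finger plane or the cork sanding block.

Things in the scene. Friction and masses are not known exactly. Their poses are not given: they have to be found in the camera images.
- torch_mid (a point): Middle of the barrel of an aluminium torch, on its axis; x along it towards the lens (may be rolled). Barrel 28 mm in diameter, from -55 to +55 mm; then a head 36 mm in diameter, 35 mm long at +x, a 5 mm tail button at -x. About 140 g, mass centre 13 mm towards the head. Axis 46 mm above the table when latched (top 10 mm stands out of the dock: too little to grip), 76 mm when sprung up.
- torch_lens (a point): Centre of the torch's lens face, on the axis, 90 mm from the barrel's centre.
- dock: Charging dock fixed to the table: a black housing 205 mm long, 62 mm wide and 50 mm high with a pocket shaped like the torch, open at the top. Origin on the table under the middle of the torch's barrel; x runs along the pocket towards the lens end (housing from -100 to +105 mm), z up.
- carriage (a joint): Height (m) of the sprung carriage in the dock that bears the torch on two grey vees, 33 mm either side of the barrel's middle: 0 latched, -0.007 pressed to the stop, 0.030 sprung up. Pressing the barrel's middle down 4 to 5 mm (about 5 N) frees the latch for good; when the press is lifted the carriage rises by itself within about 0.5 s and stays up.
- rest_seat (a point): Where the barrel's middle belongs: on the seated torch's axis, midway between the two vees, 62 mm above the table; x level along the vees towards the neck, z up. Pale wooden rest, fixed: base 110 x 70 x 8 mm, two uprights 14 mm thick with open 90-degree vees 33 mm before and behind this point (52 mm clear between them for fingers), wings reaching 25 mm to each side, up to axis height.
- neck: Violin neck of pale maple, loose, about 250 mm long and 44 mm high, lying across some 22 cm beyond the rest on its +x side. Origin on the table under the middle of its shaft; its length is along its y. Leave alone.
- plane: Small brass finger plane, 56 x 26 x 28 mm, loose, standing between dock and rest. Origin at the centre of its underside. Leave alone.
- sander: Cork sanding block, 70 x 35 x 26 mm, loose, standing between dock and rest. Origin at the centre of its underside. Leave alone.
Mind the look-alikes: they are no part of the job. There is more than one size of the part that bears torch_mid; the job needs the smallest.

How it is judged:
On the way, in this order (a step that is already met when the one before it is completed fails the run):
1. the torch is pressed down in the dock until the latch lets go (value of joint carriage below -0.002 m), for 0.02 s.
2. the carriage has sprung fully up (value of joint carriage above 0.026 m), for 0.1 s.
3. the torch is lowered to within 10 mm of its seat in the rest while still held (distance between torch_mid and rest_seat below 0.018 m and z of torch_mid in the frame of rest_seat below 0.01 m and contact force between the fingers and torch above 1 N), for 0.05 s.
At the end, for the whole second after the job is handed in: The torch lies at rest in both vees of the rest, lens towards the neck: the middle of its barrel within 14 mm of the rest's middle along the vees and within 4 mm sideways and in height of the seat, its axis within 0.08 rad of the vees' direction (x of torch_mid in the frame of rest_seat between -0.014 and 0.014 m and y of torch_mid in the frame of rest_seat between -0.004 and 0.004 m and z of torch_mid in the frame of rest_seat between -0.004 and 0.004 m and angle between the x axis of torch_mid and the x axis of rest_seat, either way round below 0.08 rad and x of torch_lens in the frame of rest_seat above 0.05 m and linear speed of torch below 0.02 m/s); the robot touches nothing.
It fails at once if the violin neck is moved more than 20 mm (distance of neck from where it was at the start of the episode above 0.02 m).
It fails at once if the finger plane is moved more than 20 mm (distance of plane from where it was at the start of the episode above 0.02 m).
It fails at once if the sanding block is moved more than 20 mm (distance of sander from where it was at the start of the episode above 0.02 m).
It also fails if it takes over 51 s, if anything falls off the work surface, if the arm or the gripper's body presses on something with over 40 N, if the wrist force passes 120 N, or if a joint passes its speed limit or range.

### The arm

A 6-joint arm with a two-finger parallel gripper is mounted at the origin on the work surface. World frame = base frame: x ahead of the robot, y to its left, z up, the work surface at z = 0. Lengths are in m, angles in rad, forces in N, time in s.
With the tool pointing down it reaches from about 0.375 to 0.75 m from the base axis. Payload 9 kg.
Tool frame: the origin (TCP) lies on the front face of the gripper's body, between the roots of the fingers; the fingertips stand env.tip_extent ahead of it and the grasp point (between the pads) lies 54 mm ahead of it (env.tip_extent is the distance from the TCP to the fingertips, in m); z points along the fingers, y is the line along which they close (so a half turn about z gives the same grasp; the last joint's range is limited). The gripper opens to 85 mm and grips with 20 to 120 N. Pads are 22 mm wide; open, the fingers measure 114 mm over their backs; the gripper's body (76 mm by 85 mm) begins 54 mm behind the grasp point. The pads swing forward as they close: fully open they stand 13 mm farther back than shut.
Start: joints at [0.928, 0.104, 0.097, 1.564, 0, 1.353], TCP at [0.247, 0.547, 0.304] pointing down, gripper open.
Joint ranges: [-2.99, 2.99], [-0.84, 1.86], [-1.1, 1.16], [-1.84, 2.11], [-1.51, 1.56], [-3.14, 3.14]. Speed limits (rad/s): [2.22, 2.22, 2.57, 3.14, 3.14, 3.14].

### API

Orientations are given as a unit quaternion [w, x, y, z].
In Python, from workcell import status, grab_frame, job, boxes_of, landmark_of, env gives the robot as it stands.
- The arm moves only by the tool servo_tool, never from a script. Its argument "moves" is one flat list of numbers, 7 for each row, row after row: the shift along the world's x, y, z scaled (see below), then the turn, a rotation vector about the world's x, y, z scaled (see below), then the gripper's target within -1 to 1 (fully open at 1, half-way at 0, shut at -1). In form: [x, y, z, wx, wy, wz, hand, x, y, z, wx, wy, wz, hand, ...]. A call has 1 to 20 rows; each row is the pose to reach, as a shift and turn from the pose commanded when the call began; what a row does not reach only later rows make up. The controller multiplies each number of a shift by 40 cm and each number of a turn by pi/4 rad. A row lasts 1/12 s, in which the tool goes at most 41.7 mm and 7.16 degrees, less where a joint would pass 70% of its speed; a pose out of reach is approached as far as the arm can. A call with a number of a shift or a turn outside -1 to 1 is refused whole. A call with a gripper value outside its range is refused whole. The fingers move at their own pace and stop on an object; the grip force is fixed at half the most. Time passes only in rows, so rows that repeat a pose let the fingers close. It gives the time, the measured TCP pose, the force, the opening and the grip force at its end, in the units of the state.
- status.observe(): the state, without advancing time (a new reading comes with each control period).
- grab_frame(name): name is "side" or "top" or "wrist"; returns a dict with "color" (384x512x3 uint8, red, green, blue), "fx", "fy", "cx", "cy" (pixels), "dist" ([k1, k2, p1, p2, k3] as OpenCV has them; the pictures are not rectified), "rvec" (rotation vector, rad) and "tvec" (3), from world to camera coordinates, as OpenCV has them. Camera axes: x right, y down, z forward; pixel columns grow to the right and rows downward; lengths in m; the calibration is good to about 2 mm. A picture is of the moment at which its call begins. There is no depth.
- job.job_done(): hands the job in; it is judged then, once.
Trained networks look in the newest picture that a camera, given by its name, has taken for a name from the list of things; names that differ only in an ending like _2 or _b are one class to them, and where a whole thing is asked for, a point or a joint stands for the part that bears it (a point fixed in the world has none). Each returns a list of dicts, best first, with "confidence" (0 to 1); they miss things now and then, are a little off and sometimes report something else, mostly with a low value. They report only what shows in the picture. A call takes as long as a camera call. They do not tell look-alikes from the thing itself.
- boxes_of(thing, camera): "box" ([left, top, right, bottom] in pixels, round what is visible of it).
- landmark_of(thing, camera): "uv" ([column, row] in pixels: a listed point, or the origin of a listed thing).
The state is a dict: "time": time; "joints": joint angles; "joint_vel": joint speeds; "tau": joint torques, N m; "tcp_pos": TCP position; "orientation": TCP orientation; "contact_force": force on the tool from outside, world axes, zero at the start; "wrist_torque": the same for the moment, N m; "opening": finger opening in m; "grip_force": force on a finger pad.
Only numpy, scipy, OpenCV 4.12 (cv2) and the standard library are available. Lean on these libraries where they do the work, as an engineer would, in place of code of your own. Each camera call takes 0.05 s, during which the arm holds its last target. There are 200 camera calls.

## Working session

There is one attempt and no reset: what is moved stays moved. The work goes in short steps, Python scripts to look and compute and a tool call to move; the robot and the scene stay as the last step left them, time stands still between calls to the robot, and variables do not carry over. Pictures are saved under pics/ and viewed, at most 10 in all, crops included, and the job is handed in when it is done.

Besides the shell and the picture viewer there is one more tool, called after "Emit:" by a JSON object that holds its "name" and its "arguments". servo_tool: Moves the arm, as the interface text tells. Shifts and turns lie within -1 to 1; 1 stands for 40 cm of shift or pi/4 rad of turn. Its arguments: {"type":"object","properties":{"moves":{"type":"array"}},"required":["moves"]}

```bash
mkdir -p pics; cat > h.py <<'E'
import numpy as np,cv2
from workcell import status,grab_frame,job,boxes_of,landmark_of,env
def K(f): return np.array([[f['fx'],0,f['cx']],[0,f['fy'],f['cy']],[0,0,1.]])
def ray(f,uv):
    p=cv2.undistortPoints(np.array([[uv]],float),K(f),np.array(f['dist'],float))[0,0]
    R=cv2.Rodrigues(np.array(f['rvec'],float))[0];t=np.array(f['tvec'],float).ravel()
    return -R.T@t, R.T@np.array([p[0],p[1],1.])
def onz(f,uv,z):
    o,d=ray(f,uv); return o+d*(z-o[2])/d[2]
def tri(obs):
    A=np.zeros((3,3));b=np.zeros(3);L=[]
    for f,uv in obs:
        o,d=ray(f,uv);d=d/np.linalg.norm(d);P=np.eye(3)-np.outer(d,d);A+=P;b+=P@o;L.append((o,P))
    x=np.linalg.solve(A,b);return x,[np.linalg.norm(P@(x-o)) for o,P in L]
def proj(f,X):
    return cv2.projectPoints(np.array(X,float).reshape(-1,3),np.array(f['rvec'],float),np.array(f['tvec'],float),K(f),np.array(f['dist'],float))[0][:,0]
E
python3 - <<'E'
from h import *
print(env.tip_extent,status.observe())
ims=[]
for c in ['side','top','wrist']:
    f=grab_frame(c);ims.append(f['color'][:,:,::-1]);cv2.imwrite(f'pics/a_{c}.png',cv2.resize(ims[-1],(800,600)))
    print(c,-cv2.Rodrigues(np.array(f['rvec'],float))[0].T@np.array(f['tvec'],float).ravel())
    for t,z in [('torch_mid',.046),('torch_lens',.046),('dock',0),('rest_seat',.062),('neck',0),('plane',0),('sander',0)]:
        for r in landmark_of(t,c)[:4]: print(' ',t,np.round(r['uv'],1),round(r['confidence'],2),np.round(onz(f,r['uv'],z),3))
    for r in boxes_of('torch_mid',c)[:4]: print(' box',np.round(r['box']),round(r['confidence'],2))
E
```

```text
0.0726 {'time': 0.0, 'joints': array([9.28299138e-01, 1.04672033e-01, 9.64718810e-02, 1.56387954e+00,
       5.31965198e-06, 1.35307117e+00]), 'joint_vel': array([-0.0007962 ,  0.00108259, -0.00161348, -0.0012461 , -0.00023741,
       -0.00089356]), 'tau': array([ 6.33377094e-04, -5.56937671e+01,  5.03643036e+01,  1.74301711e-02,
       -2.06030400e-04, -8.72500408e-06]), 'tcp_pos': array([0.24713074, 0.54648941, 0.30313966]), 'orientation': array([-2.69981392e-04,  2.10792861e-01,  9.77530541e-01, -5.82129221e-04]), 'contact_force': array([-0.65633217, -0.02514258,  0.05130851]), 'wrist_torque': array([-1.12893178e-02, -1.42333511e-02, -3.01875216e-05]), 'grip_force': 0.0, 'opening': 0.08561900540439311}
side [ 0.03800635 -0.56106378  0.68563197]
  torch_mid [197.9 152. ] 0.89 [0.557 0.248 0.046]
  torch_mid [367.7 238. ] 0.89 [ 0.618 -0.289  0.046]
  torch_mid [106.4 206.6] 0.61 [0.251 0.22  0.046]
  torch_lens [157.5 202.1] 0.7 [0.353 0.144 0.046]
  torch_lens [215.5 141.4] 0.62 [0.628 0.255 0.046]
  torch_lens [395.5 280. ] 0.56 [ 0.562 -0.395  0.046]
  dock [200.2 171. ] 0.87 [0
[... 431 characters left out ...]
 0.92 [0.542 0.238 0.046]
  torch_mid [145.  292.4] 0.91 [0.272 0.241 0.046]
  torch_lens [141.7 137.8] 0.77 [0.63  0.256 0.046]
  torch_lens [417.6 159.5] 0.7 [ 0.579 -0.385  0.046]
  torch_lens [180.  254.1] 0.62 [0.359 0.162 0.046]
  dock [154.2 172.2] 0.58 [0.553 0.24  0.   ]
  rest_seat [312.5 205.6] 0.88 [ 0.472 -0.142  0.062]
  neck [286.1 116.6] 0.6 [ 0.692 -0.086  0.   ]
  sander [246.5 156. ] 0.57 [0.594 0.012 0.   ]
  sander [316.1 206.1] 0.28 [ 0.47  -0.159  0.   ]
 box [120. 246. 189. 324.] 0.98
 box [130. 136. 160. 200.] 0.88
 box [336. 114. 424. 169.] 0.76
wrist [0.17643857 0.57743406 0.37466269]
  torch_mid [ 67.  270.8] 0.6 [0.26  0.27  0.046]
 box [ 47. 216.  88. 318.] 0.84
```

View pics/a_side.png

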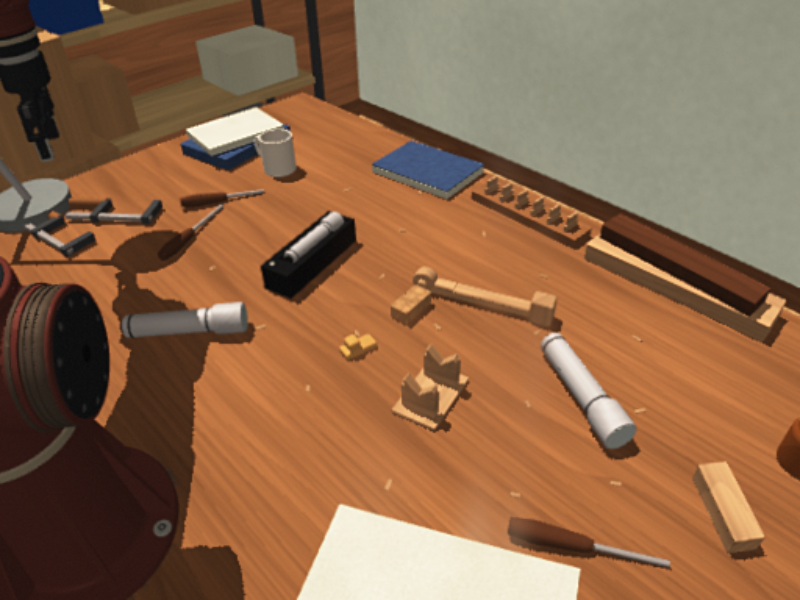

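View pics/a_top.png

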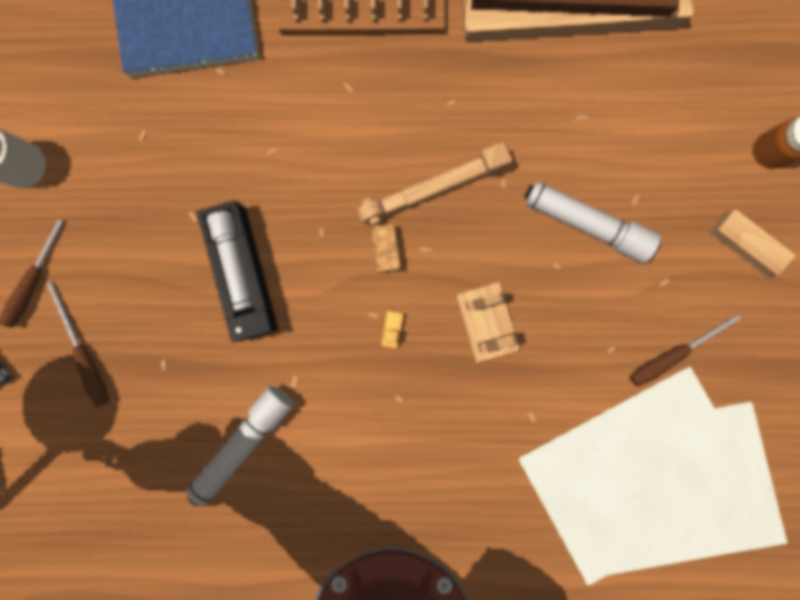

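The side view shows the docked torch at about (310,240), loose look-alikes at (185,320) and (590,390), the rest at (432,385) and the neck at (485,295). In the top view, the dock is at (237,270), lens end up, and the rest is at (488,322). Moving above the dock for a closer look.

Emit:
{"name": "servo_tool", "arguments": {"moves": [0.88, -0.74, -0.06, 0, 0, 0.8, 1, 0.88, -0.74, -0.06, 0, 0, 0.8, 1, 0.88, -0.74, -0.06, 0, 0, 0.8, 1, 0.88, -0.74, -0.06, 0, 0, 0.8, 1, 0.88, -0.74, -0.06, 0, 0, 0.8, 1, 0.88, -0.74, -0.06, 0, 0, 0.8, 1, 0.88, -0.74, -0.06, 0, 0, 0.8, 1, 0.88, -0.74, -0.06, 0, 0, 0.8, 1, 0.88, -0.74, -0.06, 0, 0, 0.8, 1, 0.88, -0.74, -0.06, 0, 0, 0.8, 1, 0.88, -0.74, -0.06, 0, 0, 0.8, 1, 0.88, -0.74, -0.06, 0, 0, 0.8, 1, 0.88, -0.74, -0.06, 0, 0, 0.8, 1, 0.88, -0.74, -0.06, 0, 0, 0.8, 1]}}

```text
time: 2.52
tcp_pos: [0.5996, 0.2499, 0.2795]
orientation: [-0.0, -0.101, 0.995, 0.0]
contact_force: [-0.1, -0.1, -0.2]
opening: 0.0855
grip_force: 0.0
```

```bash
cat > look.py <<'E'
from h import *
import sys
s=status.observe();print(np.round(s['joints'],3),np.round(s['tcp_pos'],4),np.round(s['orientation'],4),s['contact_force'],s['opening'],s['time'])
f=grab_frame('wrist');cv2.imwrite(f'pics/{sys.argv[1]}.png',cv2.resize(f['color'][:,:,::-1],(800,600)))
print(-cv2.Rodrigues(np.array(f['rvec'],float))[0].T@np.array(f['tvec'],float).ravel())
F={c:grab_frame(c) for c in ('top','side')};F['wrist']=f
for c in F:
    for t,z in [('torch_mid',float(sys.argv[2])),('torch_lens',float(sys.argv[2])),('dock',0),('rest_seat',.062)]:
        for r in landmark_of(t,c)[:4]: print(c,t,np.round(r['uv'],1),round(r['confidence'],2),np.round(onz(F[c],r['uv'],z),4))
E
python3 look.py b_wrist .046
```

```text
[ 0.194  0.255  0.221  1.537  0.    -0.008] [0.5996 0.2499 0.2795] [-5.000e-04 -1.007e-01  9.949e-01  1.000e-04] [-0.10460869 -0.07961363 -0.17929126] 0.08551869892931235 2.5167
[0.52353962 0.23304245 0.35023614]
top torch_mid [366.  135.5] 0.95 [ 0.6348 -0.2684  0.046 ]
top torch_mid [147.7 176.2] 0.92 [0.5396 0.2405 0.046 ]
top torch_mid [147.2 295.6] 0.8 [0.2646 0.2361 0.046 ]
top torch_lens [180.8 255.9] 0.94 [0.3549 0.1604 0.046 ]
top torch_lens [138.5 136.6] 0.85 [0.6329 0.2636 0.046 ]
top torch_lens [418.4 160.1] 0.57 [ 0.5772 -0.3866  0.046 ]
top dock [155.1 176.9] 0.83 [0.5415 0.2374 0.    ]
top rest_seat [315.1 201.9] 0.77 [ 0.4803 -0.1479  0.062 ]
top rest_seat [250.3 211.3] 0.58 [ 0.4585 -0.0007  0.062 ]
top rest_seat [245.9 155. ] 0.39 [0.5875 0.0099 0.062 ]
side torch_mid [108.  204.2] 0.91 [0.2586 0.2258 0.046 ]
side torch_mid [196.  154.6] 0.8 [0.5449 0.2412 0.046 ]
side torch_mid [369.2 240.9] 0.63 [ 0.6135 -0.2961  0.046 ]
side torch_lens [155.8 205.5] 0.86 [0.3428 0.1359 0.046 ]
side torch_lens [216.9 137. ] 0.78 [0.6464 0.2713 0.046 ]
side torch_lens [397.4 278.7] 0.67 [ 0.5673 -0.3963  0.046 ]
side rest_seat [276. 233.] 0.88 [ 0.4746 -0.1456  0.062 ]
wrist torch_mid [252.6 128.5] 0.85 [0.5444 0.2341 0.046 ]
wrist torch_lens [260.8 213.2] 0.98 [0.6331 0.2614 0.046 ]
wrist dock [254.5 126.2] 0.94 [0.5446 0.2359 0.    ]
```

View pics/b_wrist.png

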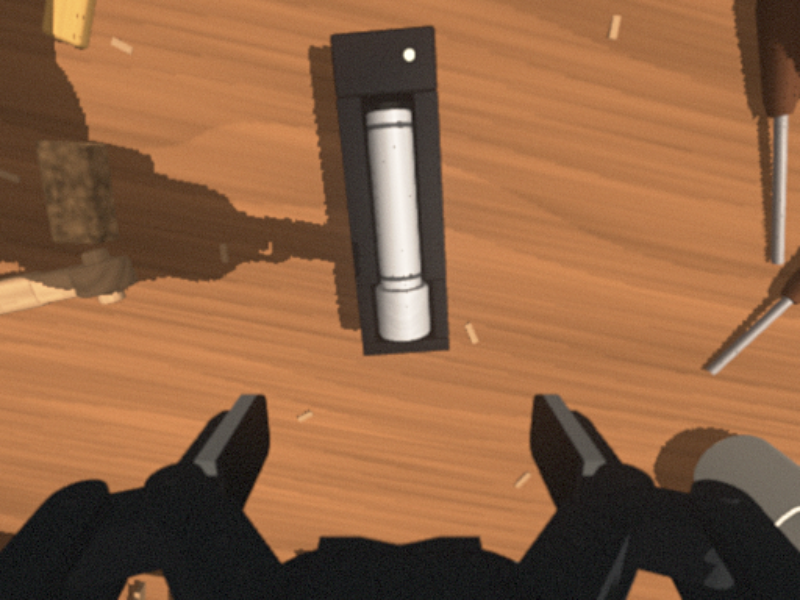

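The wrist view shows the docked torch with its tail at (390,112) and lens at (404,338), the barrel middle near (396,195), and the housing top corners at (332,36), (435,27), (365,355) and (448,349).

```bash
cat > ax.py <<'E'
from h import *
f=grab_frame('wrist');k=512/800
g=lambda u,v,z:onz(f,(u*k,v*k),z)
a,b=g(389,120,.046),g(404,338,.046)
print('tail/lens',a,b,np.linalg.norm(b-a),np.degrees(np.arctan2(*(b-a)[1::-1])))
c=[g(*p,.05) for p in [(332,36),(435,27),(448,349),(365,355)]]
m0=(c[0]+c[1])/2;m1=(c[2]+c[3])/2;d=m1-m0
print(m0,m1,np.linalg.norm(d),np.degrees(np.arctan2(d[1],d[0])), 'dock origin',m0+d*100/205)
T,S=grab_frame('top'),grab_frame('side')
for t in ['torch_mid','torch_lens']:
  sel=lambda c:[r['uv'] for r in landmark_of(t,c)]
  near=lambda F,c:min(sel(c),key=lambda u:np.linalg.norm(onz(F,u,.046)[:2]-([.545,.238] if t=='torch_mid' else [.633,.262])))
  print(t,tri([(f,near(f,'wrist')),(S,near(S,'side')),(T,near(T,'top'))]))
E
python3 ax.py
```

```text
tail/lens [0.4968332  0.22146908 0.046     ] [0.63731732 0.26054038 0.046     ] 0.14581616827569044 15.542255198632766
[0.45056311 0.20894067 0.05      ] [0.64600208 0.26409346 0.05      ] 0.2030719563068099 15.759043247618967 dock origin [0.54589919 0.23584447 0.05      ]
torch_mid (array([0.54512253, 0.23584821, 0.04644232]), [np.float64(0.0017827048465770571), np.float64(0.0025346813641224414), np.float64(0.004192754223189252)])
torch_lens (array([0.63474733, 0.2585808 , 0.04571552]), [np.float64(0.0035413637447213042), np.float64(0.002089346822778752), np.float64(0.0016458466542660542)])
```

Emit:
{"name": "servo_tool", "arguments": {"moves": [-0.135, -0.035, -0.1, 0, 0, 0.09, -1, -0.135, -0.035, -0.2, 0, 0, 0.09, -1, -0.135, -0.035, -0.3, 0, 0, 0.09, -1, -0.135, -0.035, -0.31, 0, 0, 0.09, -1, -0.135, -0.035, -0.31, 0, 0, 0.09, -1, -0.135, -0.035, -0.31, 0, 0, 0.09, -1, -0.135, -0.035, -0.31, 0, 0, 0.09, -1, -0.135, -0.035, -0.31, 0, 0, 0.09, -1, -0.135, -0.035, -0.31, 0, 0, 0.09, -1, -0.135, -0.035, -0.31, 0, 0, 0.09, -1]}}

```text
time: 4.55
tcp_pos: [0.5463, 0.2369, 0.1575]
orientation: [0.001, -0.137, 0.991, 0.0]
contact_force: [0.5, -0.6, -0.0]
opening: 0.0
grip_force: 0.0
```

```bash
python3 look.py c_wrist .046 | grep -v rest
```

```text
[ 0.19   0.113 -0.16   1.296  0.    -0.084] [0.5463 0.2369 0.1575] [ 1.200e-03 -1.367e-01  9.906e-01  1.000e-04] [ 0.54567371 -0.61969993 -0.00659971] 4.957120305362072e-05 4.55
[0.47126476 0.21449015 0.228066  ]
top torch_mid [146.4 292.7] 0.95 [0.2711 0.2381 0.046 ]
top torch_mid [148.4 175.8] 0.71 [0.5405 0.2389 0.046 ]
top torch_mid [367.6 136.1] 0.66 [ 0.6334 -0.2721  0.046 ]
top torch_lens [420.2 157.8] 0.78 [ 0.5825 -0.3907  0.046 ]
top torch_lens [141.7 137.4] 0.65 [0.6311 0.256  0.046 ]
top torch_lens [180.7 254.8] 0.6 [0.3574 0.1607 0.046 ]
top dock [155.7 175.5] 0.69 [0.545 0.236 0.   ]
top dock [245.4 154.3] 0.21 [0.5978 0.0142 0.    ]
side torch_mid [196.8 154.5] 0.77 [0.5468 0.2399 0.046 ]
side torch_mid [108.7 204.2] 0.64 [0.2599 0.2245 0.046 ]
side torch_lens [216.5 138.7] 0.82 [0.6395 0.2647 0.046 ]
side torch_lens [394.8 278.3] 0.71 [ 0.5645 -0.392   0.046 ]
side torch_lens [153.4 202.9] 0.57 [0.3438 0.1484 0.046 ]
side dock [198.1 167.9] 0.58 [0.5445 0.2392 0.    ]
wrist torch_mid [253.6 226.1] 0.94 [0.5465 0.2341 0.046 ]
wrist torch_lens [253.7 334.2] 0.66 [0.6344 0.2588 0.046 ]
```

View pics/c_wrist.png

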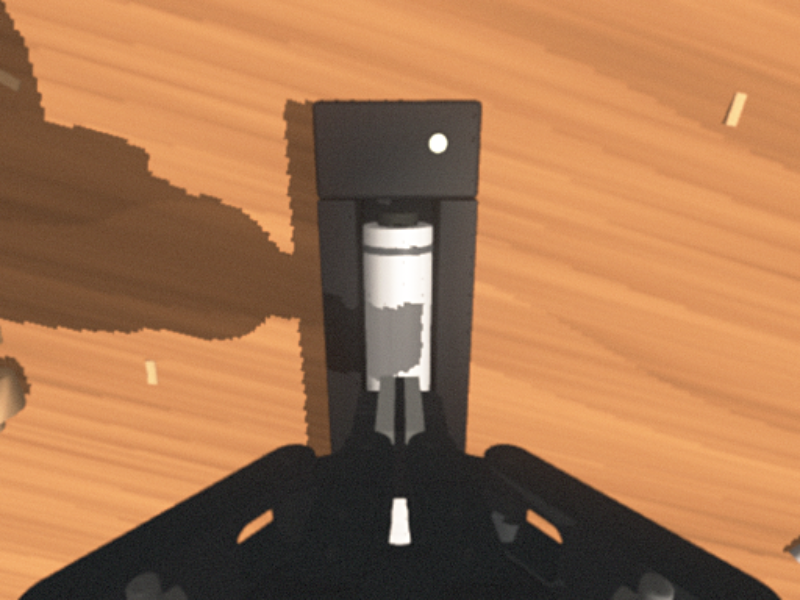

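The closed fingers line up with the barrel (barrel at x≈398, tips at 400). Now pressing slowly.

Emit:
{"name": "servo_tool", "arguments": {"moves": [0, 0, -0.025, 0, 0, 0, -1, 0, 0, -0.05, 0, 0, 0, -1, 0, 0, -0.058, 0, 0, 0, -1, 0, 0, -0.061, 0, 0, 0, -1, 0, 0, -0.064, 0, 0, 0, -1, 0, 0, -0.066, 0, 0, 0, -1, 0, 0, -0.068, 0, 0, 0, -1, 0, 0, -0.07, 0, 0, 0, -1, 0, 0, -0.07, 0, 0, 0, -1, 0, 0, -0.07, 0, 0, 0, -1]}}

```text
time: 6.13
tcp_pos: [0.5451, 0.2367, 0.1279]
orientation: [-0.0, -0.137, 0.991, 0.0]
contact_force: [-2.7, -0.9, 4.8]
opening: -0.0
grip_force: 2.0
```

Emit:
{"name": "servo_tool", "arguments": {"moves": [0, 0, -0.002, 0, 0, 0, -1, 0, 0, -0.003, 0, 0, 0, -1, 0, 0, -0.003, 0, 0, 0, -1]}}

```text
time: 6.38
tcp_pos: [0.5453, 0.2367, 0.1267]
orientation: [-0.0, -0.137, 0.991, 0.0]
contact_force: [-2.3, -0.5, 4.2]
opening: -0.0001
grip_force: 2.1
```

Emit:
{"name": "servo_tool", "arguments": {"moves": [0, 0, 0.04, 0, 0, 0, -1, 0, 0, 0.1, 0, 0, 0, -1, 0, 0, 0.2, 0, 0, 0, 0, 0, 0, 0.25, 0, 0, 0, 1, 0, 0, 0.25, 0, 0, 0, 1, 0, 0, 0.25, 0, 0, 0, 1, 0, 0, 0.25, 0, 0, 0, 1, 0, 0, 0.25, 0, 0, 0, 1, 0, 0, 0.25, 0, 0, 0, 1, 0, 0, 0.25, 0, 0, 0, 1, 0, 0, 0.25, 0, 0, 0, 1]}}

```text
time: 7.3
tcp_pos: [0.545, 0.2367, 0.226]
orientation: [-0.001, -0.137, 0.991, 0.0]
contact_force: [-0.0, 0.6, -0.2]
opening: 0.0855
grip_force: 0.0
```

```bash
python3 look.py d_wrist .076 | grep -v rest
```

```text
[ 0.19   0.086 -0.063  1.423  0.    -0.085] [0.545  0.2367 0.226 ] [-5.000e-04 -1.367e-01  9.906e-01  0.000e+00] [-0.03071454  0.56132619 -0.1820248 ] 0.08545044934478647 7.3
[0.47024404 0.21430281 0.29679582]
top torch_mid [145.  294.5] 0.95 [0.2747 0.2313 0.076 ]
top torch_mid [369.5 132.9] 0.85 [ 0.6348 -0.2675  0.076 ]
top torch_mid [144.4 173.9] 0.61 [0.5424 0.2381 0.076 ]
top torch_lens [421.6 161.9] 0.95 [ 0.5695 -0.3804  0.076 ]
top torch_lens [133.5 133.5] 0.84 [0.6342 0.2642 0.076 ]
top torch_lens [177.6 256.6] 0.74 [0.3577 0.1605 0.076 ]
top dock [155.  171.6] 0.65 [0.5546 0.2379 0.    ]
side torch_mid [368.3 240. ] 0.76 [ 0.5873 -0.3057  0.076 ]
side torch_mid [197.6 145.9] 0.69 [0.5502 0.235  0.076 ]
side torch_mid [107.3 203.3] 0.63 [0.2485 0.1931 0.076 ]
side torch_lens [155.7 200.4] 0.98 [0.3383 0.1189 0.076 ]
side torch_lens [396.9 280.3] 0.94 [ 0.5385 -0.4054  0.076 ]
side torch_lens [217.8 130.4] 0.81 [0.6429 0.2589 0.076 ]
side dock [198.3 169.2] 0.67 [0.541  0.2337 0.    ]
wrist torch_mid [253.4 208. ] 0.72 [0.5454 0.2335 0.076 ]
wrist torch_lens [254.1 300.9] 0.94 [0.6307 0.258  0.076 ]
```

View pics/d_wrist.png

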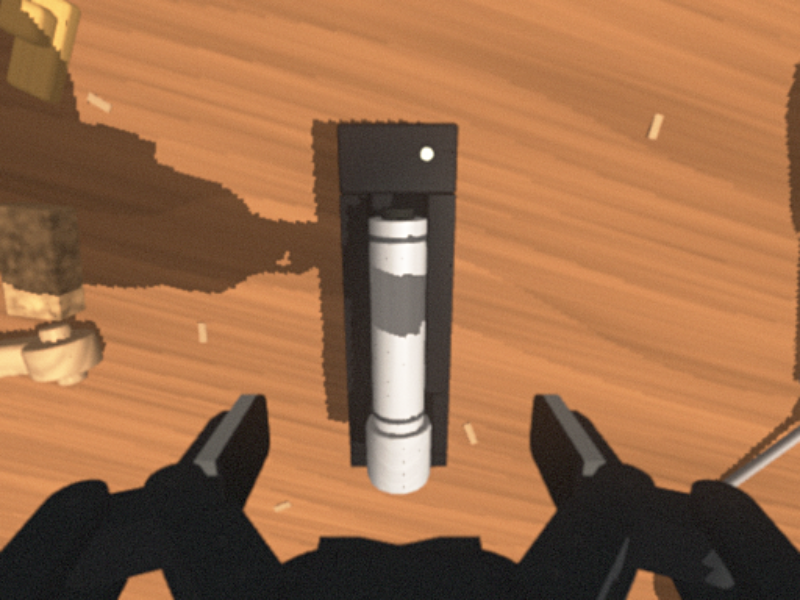

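The torch has sprung up and is centred at x≈398 between the open fingers. Next: lower, grip and lift.

Emit:
{"name": "servo_tool", "arguments": {"moves": [0, 0, -0.08, 0, 0, 0, 1, 0, 0, -0.16, 0, 0, 0, 1, 0, 0, -0.21, 0, 0, 0, 1, 0, 0, -0.2375, 0, 0, 0, 1, 0, 0, -0.2375, 0, 0, 0, 1, 0, 0, -0.2375, 0, 0, 0, -1, 0, 0, -0.2375, 0, 0, 0, -1, 0, 0, -0.2375, 0, 0, 0, -1, 0, 0, -0.2375, 0, 0, 0, -1, 0, 0, -0.2375, 0, 0, 0, -1, 0, 0, -0.2375, 0, 0, 0, -1, 0, 0, -0.2375, 0, 0, 0, -1]}}

```text
time: 9.05
tcp_pos: [0.546, 0.2365, 0.1324]
orientation: [0.001, -0.137, 0.991, -0.0]
contact_force: [2.2, -2.8, 2.0]
opening: 0.0261
grip_force: 58.9
```

Emit:
{"name": "servo_tool", "arguments": {"moves": [0, 0, 0.02, 0, 0, 0, -1, 0, 0, 0.06, 0, 0, 0, -1, 0, 0, 0.12, 0, 0, 0, -1, 0, 0, 0.2, 0, 0, 0, -1, 0, 0, 0.28, 0, 0, 0, -1, 0, 0, 0.35, 0, 0, 0, -1, 0, 0, 0.35, 0, 0, 0, -1, 0, 0, 0.35, 0, 0, 0, -1]}}

```text
time: 9.72
tcp_pos: [0.5458, 0.2371, 0.2738]
orientation: [0.001, -0.137, 0.991, 0.0]
contact_force: [-0.1, 0.5, -1.9]
opening: 0.0263
grip_force: 59.1
```

```bash
python3 look.py e_wrist .21 | grep -v dock
```

```text
[ 1.900e-01  8.100e-02  1.900e-02  1.505e+00  1.000e-03 -8.500e-02] [0.5458 0.2371 0.2738] [ 1.500e-03 -1.368e-01  9.906e-01  4.000e-04] [-0.09338273  0.48842647 -1.88387697] 0.026330621530583676 9.7167
[0.47076192 0.2146222  0.34431289]
top torch_mid [118.2 168.5] 0.7 [0.5411 0.2417 0.21  ]
top torch_mid [368.5 132.7] 0.65 [ 0.6082 -0.2255  0.21  ]
top torch_mid [144.4 294. ] 0.58 [0.3096 0.188  0.21  ]
top torch_lens [421.4 161.4] 0.95 [ 0.5544 -0.3207  0.21  ]
top torch_lens [179.2 255.1] 0.91 [0.3804 0.1252 0.21  ]
top torch_lens [109.5 119.5] 0.65 [0.6337 0.2597 0.21  ]
side torch_mid [370.2 239.3] 0.95 [ 0.4701 -0.3632  0.21  ]
side torch_mid [191.  103.2] 0.87 [0.5471 0.2347 0.21  ]
side torch_mid [108.9 203.7] 0.61 [0.2039 0.0241 0.21  ]
side torch_lens [213.1  86.1] 0.74 [0.6513 0.2733 0.21  ]
side torch_lens [157.3 201.7] 0.71 [ 0.2724 -0.0358  0.21  ]
side torch_lens [394.  278.9] 0.57 [ 0.4277 -0.4351  0.21  ]
side rest_seat [277.4 232.9] 0.83 [ 0.477  -0.1476  0.062 ]
wrist torch_mid [255.  269.1] 0.62 [0.5498 0.2366 0.21  ]
```

View pics/e_wrist.png

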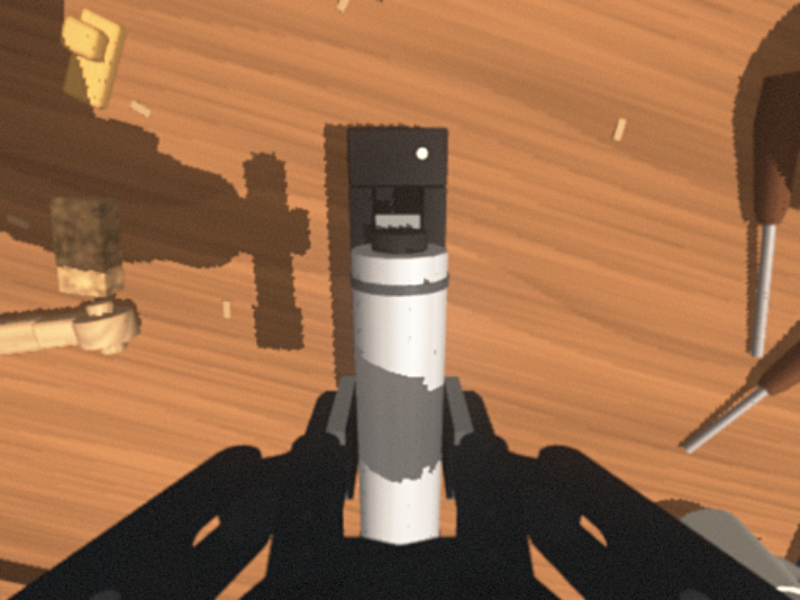

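The torch is gripped level, with its axis at x≈400. Carrying it towards the rest.

Emit:
{"name": "servo_tool", "arguments": {"moves": [0.005, -0.05, 0.06, 0, 0, 0, -1, 0.01, -0.12, 0.065, 0, 0, 0, -1, 0.01, -0.2, 0.065, 0, 0, 0, -1, 0.02, -0.28, 0.065, 0, 0, 0, -1, 0.02, -0.36, 0.065, 0, 0, 0, -1, 0.03, -0.44, 0.065, 0, 0, 0, -1, 0.03, -0.52, 0.065, 0, 0, 0, -1, 0.04, -0.6, 0.065, 0, 0, 0, -1, 0.04, -0.68, 0.065, 0, 0, 0, -1, 0.045, -0.76, 0.065, 0, 0, 0, -1, 0.045, -0.83, 0.065, 0, 0, 0, -1, 0.045, -0.88, 0.065, 0, 0, 0, -1, 0.045, -0.9, 0.065, 0, 0, 0, -1, 0.045, -0.9, 0.065, 0, 0, 0, -1, 0.045, -0.9, 0.065, 0, 0, 0, -1]}}

```text
time: 11.72
tcp_pos: [0.5633, -0.1229, 0.2977]
orientation: [0.0, -0.136, 0.991, 0.0]
contact_force: [-0.4, -1.0, -1.1]
opening: 0.0261
grip_force: 59.3
```

```bash
python3 look.py f_wrist .24 | grep -v -e dock -e torch
```

```text
[-0.442  0.031  0.01   1.55   0.    -0.716] [ 0.5633 -0.1229  0.2977] [ 0.000e+00 -1.364e-01  9.906e-01  3.000e-04] [-0.43808924 -1.04616532 -1.14786602] 0.026063312958063183 11.7167
[ 0.48839657 -0.14528334  0.3684435 ]
side rest_seat [279.  232.4] 0.63 [ 0.4806 -0.149   0.062 ]
wrist rest_seat [255.8  91.1] 0.89 [ 0.4737 -0.1492  0.062 ]
```

View pics/f_wrist.png

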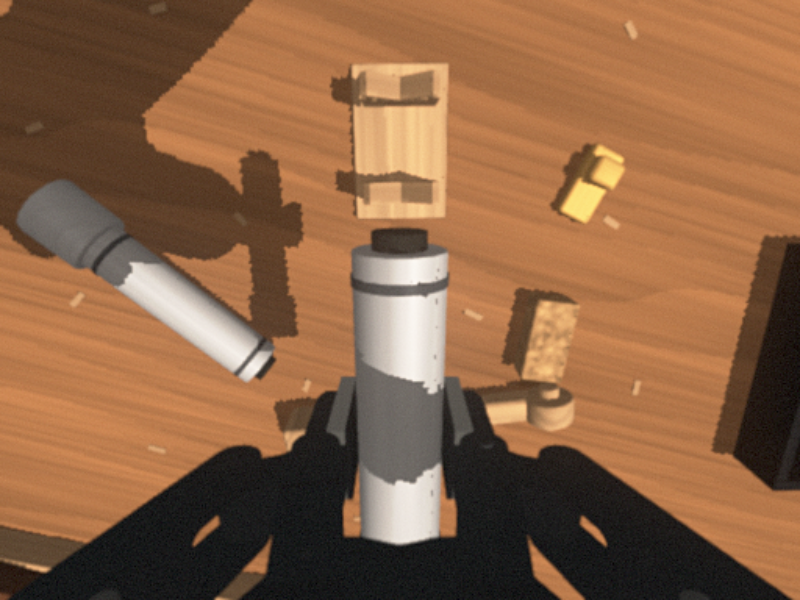

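The rest is nearly square to the tool. Its base corners are at (352,65), (448,64), (446,217) and (357,217), with its uprights at rows 83 and 190.

```bash
cat > rest.py <<'E'
from h import *
f=grab_frame('wrist');S=grab_frame('side');T=grab_frame('top');k=512/800
g=lambda u,v,z:onz(f,(u*k,v*k),z)
c=[g(*p,.008) for p in [(352,65),(448,64),(446,217),(357,217)]]
m0=(c[0]+c[1])/2;m1=(c[2]+c[3])/2;d=m1-m0
print('len,ang',np.linalg.norm(d),np.degrees(np.arctan2(d[1],d[0])),'c',(m0+m1)/2,'w',np.linalg.norm(c[0]-c[1]),np.linalg.norm(c[3]-c[2]))
for a,b in [(c[0],c[3]),(c[1],c[2])]: print('side ang',np.degrees(np.arctan2(*(b-a)[1::-1])))
ob=[(F,landmark_of('rest_seat',n)[0]['uv']) for F,n in((f,'wrist'),(S,'side'))]
print(tri(ob))
# subpixel-free edge refine: base corners on the wood mask
R=cv2.cvtColor(f['color'][20:150,200:310],cv2.COLOR_RGB2BGR)
cv2.imwrite('pics/g.png',cv2.resize(R,None,fx=5,fy=4.6,interpolation=cv2.INTER_CUBIC))
# crop scale: u=200+x/5, v=20+y/4.6
s=status.observe();q=s['orientation'];print('tool dir',180/np.pi*np.arctan2(2*q[2]**2-1,2*q[1]*q[2])-90)
E
python3 rest.py
```

```text
len,ang 0.1075381458628551 16.388656621321722 c [ 0.47224551 -0.14935213  0.008     ] w 0.06863181641918893 0.06981954680382331
side ang 16.072492804285964
side ang 16.70296611420873
(array([ 0.47351597, -0.15146063,  0.06893465]), [np.float64(0.0027986029763060554), np.float64(0.0027986029763058876)])
tool dir 15.704859725343283
```

View pics/g.png

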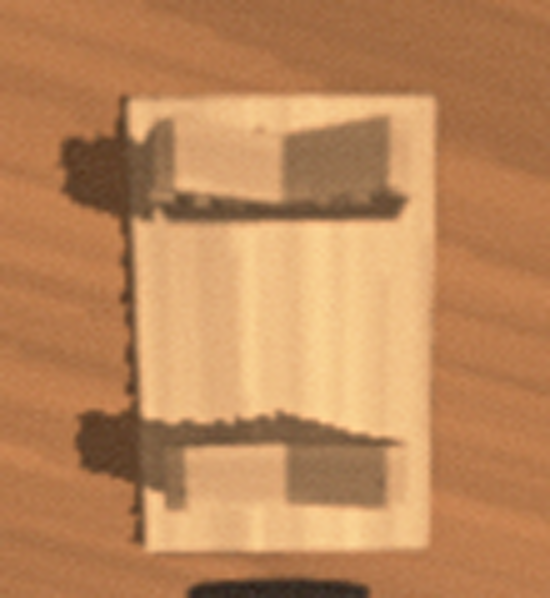

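The crop shows the vee apex lines at x≈283 (far upright, y≈168) and x≈286 (near upright, y≈475). I'll use these for the lateral position and angle.

```bash
python3 - <<'E'
from h import *
f=grab_frame('wrist')
g=lambda x,y:onz(f,(200+x/5,20+y/4.6),.0422)
a,b=g(283,170),g(286,476);d=b-a
print(a,b,np.linalg.norm(d),np.degrees(np.arctan2(d[1],d[0])),(a+b)/2)
# held torch axis: tail rim and barrel edges at axis height (image 800 scale)
z=status.observe()['tcp_pos'][2]-.0555;k=.64
h=lambda u,v:onz(f,(u*k,v*k),z)
t=[(h(352,285)+h(448,285))/2,(h(361,535)+h(439,535))/2]
e=t[1]-t[0];print('z',z,'axis',t,np.degrees(np.arctan2(e[1],e[0])),'tail',h(400,250))
E
```

```text
[ 0.44088042 -0.15820964  0.0422    ] [ 0.50445725 -0.13954989  0.0422    ] 0.06625857968876614 16.356919272105188 [ 0.47266884 -0.14887976  0.0422    ]
z 0.24221982836260747 axis [array([ 0.51946914, -0.13683448,  0.24221983]), array([ 0.60601346, -0.11241416,  0.24221983])] 15.757541973825901 tail [ 0.50972463 -0.1395821   0.24221983]
```

Emit:
{"name": "servo_tool", "arguments": {"moves": [-0.06, -0.016, -0.05, 0, 0, 0.013, -1, -0.12, -0.032, -0.1, 0, 0, 0.013, -1, -0.18, -0.048, -0.15, 0, 0, 0.013, -1, -0.227, -0.063, -0.2, 0, 0, 0.013, -1, -0.227, -0.063, -0.25, 0, 0, 0.013, -1, -0.227, -0.063, -0.3, 0, 0, 0.013, -1, -0.227, -0.063, -0.35, 0, 0, 0.013, -1, -0.227, -0.063, -0.38, 0, 0, 0.013, -1, -0.227, -0.063, -0.38, 0, 0, 0.013, -1, -0.227, -0.063, -0.38, 0, 0, 0.013, -1]}}

```text
time: 13.6
tcp_pos: [0.4723, -0.1484, 0.1458]
orientation: [-0.0, -0.142, 0.99, 0.0]
contact_force: [-0.6, 0.2, -0.7]
opening: 0.0258
grip_force: 59.4
```

```bash
python3 - <<'E'
from h import *
s=status.observe();print(s['tcp_pos'],s['contact_force'],s['wrist_torque'])
ims=[]
for c in('side','wrist'):
    f=grab_frame(c);X=[.4727,-.148,.062];u,v=proj(f,X)[0].astype(int)
    I=f['color'][:,:,::-1]
    ims.append(cv2.resize(I[max(v-75,0):v+75,max(u-75,0):u+75] if c=='side' else I,(400,400)))
cv2.imwrite('pics/i.png',np.hstack(ims))
E
```

```text
[ 0.47233895 -0.1483632   0.14579675] [-0.58660977  0.24621431 -0.66368503] [ 0.01273213  0.03042412 -0.02269923]
```

View pics/i.png

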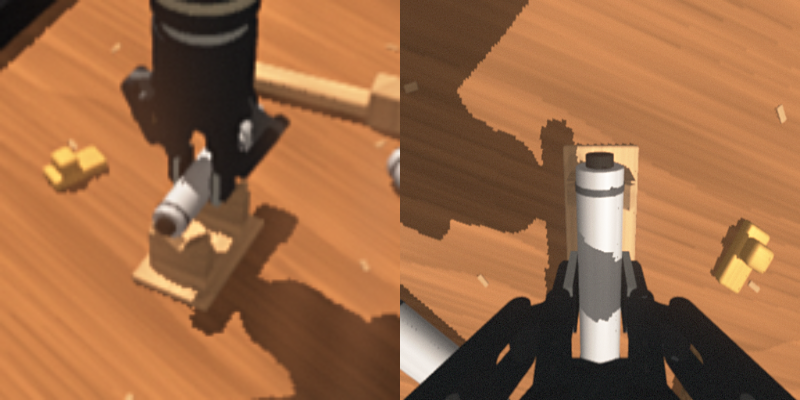

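The torch sits centred over the rest (side crop: tail at (170,220) above the near vee). Lowering slowly.

Emit:
{"name": "servo_tool", "arguments": {"moves": [0, 0, -0.015, 0, 0, 0, -1, 0, 0, -0.03, 0, 0, 0, -1, 0, 0, -0.042, 0, 0, 0, -1, 0, 0, -0.052, 0, 0, 0, -1, 0, 0, -0.058, 0, 0, 0, -1, 0, 0, -0.062, 0, 0, 0, -1, 0, 0, -0.062, 0, 0, 0, -1, 0, 0, -0.062, 0, 0, 0, -1]}}

```text
time: 14.37
tcp_pos: [0.4725, -0.1485, 0.121]
orientation: [0.0, -0.142, 0.99, 0.0]
contact_force: [0.6, -0.9, -1.6]
opening: 0.0264
grip_force: 59.4
```

Emit:
{"name": "servo_tool", "arguments": {"moves": [0, 0, -0.002, 0, 0, 0, -1, 0, 0, -0.004, 0, 0, 0, -1, 0, 0, -0.005, 0, 0, 0, -1, 0, 0, -0.005, 0, 0, 0, -1]}}

```text
time: 14.7
tcp_pos: [0.4727, -0.1484, 0.1201]
orientation: [0.0, -0.142, 0.99, -0.0]
contact_force: [-4.3, 3.2, 8.9]
opening: 0.0264
grip_force: 60.7
```

Emit:
{"name": "servo_tool", "arguments": {"moves": [-0.001, 0.002, 0, 0, 0, 0, -1, -0.001, 0.002, -0.001, 0, 0, 0, -1, -0.001, 0.002, -0.002, 0, 0, 0, -1, -0.001, 0.002, -0.002, 0, 0, 0, -1]}}

```text
time: 15.03
tcp_pos: [0.4725, -0.1478, 0.1195]
orientation: [0.0, -0.142, 0.99, -0.0]
contact_force: [-3.4, 3.1, 12.2]
opening: 0.0263
grip_force: 60.8
```

Emit:
{"name": "servo_tool", "arguments": {"moves": [0, 0, 0, 0, 0, 0, -0.2, 0, 0, 0, 0, 0, 0, 0.1, 0, 0, 0, 0, 0, 0, 0.4, 0, 0, 0, 0, 0, 0, 0.7, 0, 0, 0, 0, 0, 0, 0.7, 0, 0, 0.03, 0, 0, 0, 0.7, 0, 0, 0.08, 0, 0, 0, 0.7, 0, 0, 0.16, 0, 0, 0, 0.7, 0, 0, 0.25, 0, 0, 0, 0.7, 0.1, 0.03, 0.35, 0, 0, 0, 0.7, 0.2, 0.05, 0.4, 0, 0, 0, 0.7, 0.2, 0.05, 0.4, 0, 0, 0, 0.7, 0.2, 0.05, 0.4, 0, 0, 0, 0.7]}}

```text
time: 16.12
tcp_pos: [0.5552, -0.1274, 0.2818]
orientation: [0.002, -0.142, 0.99, -0.001]
contact_force: [-0.7, 0.4, -0.8]
opening: 0.0728
grip_force: 0.0
```

```bash
python3 look.py j_wrist .062 | grep -e rest -e torch -e '^\['; python3 - <<'E'
from h import *
f=grab_frame('side');I=f['color'][:,:,::-1][150:300,200:350]
w=cv2.imread('pics/j_wrist.png')
cv2.imwrite('pics/k.png',np.hstack([cv2.resize(I,(400,400)),cv2.resize(w,(400,400))]))
E
```

```text
[-4.550e-01  2.000e-03 -4.800e-02  1.515e+00  1.000e-03 -7.410e-01] [ 0.5552 -0.1274  0.2818] [ 0.0023 -0.1425  0.9898 -0.0013] [-0.70792629  0.41053281 -0.8235446 ] 0.07283487211726704 16.1167
[ 0.48027631 -0.15050612  0.35217334]
top torch_mid [143.7 294.5] 0.89 [0.2711 0.2388 0.062 ]
top torch_lens [179.5 254.9] 0.76 [0.3594 0.1597 0.062 ]
side torch_mid [367.9 237.3] 0.76 [ 0.606  -0.2947  0.062 ]
side torch_mid [277.5 237.2] 0.66 [ 0.468  -0.1567  0.062 ]
side torch_mid [107.1 202. ] 0.57 [0.2553 0.2152 0.062 ]
side torch_lens [396.8 281.7] 0.9 [ 0.5469 -0.4035  0.062 ]
side torch_lens [154.8 202.1] 0.86 [0.3402 0.1308 0.062 ]
side rest_seat [277.7 233.2] 0.98 [ 0.4768 -0.1487  0.062 ]
wrist torch_mid [258.4  98. ] 0.71 [ 0.4731 -0.151   0.062 ]
wrist torch_mid [115.  203.9] 0.67 [ 0.6181 -0.2672  0.062 ]
wrist torch_lens [ 20.3 136.1] 0.85 [ 0.5737 -0.3688  0.062 ]
wrist torch_lens [261.8 188.5] 0.66 [ 0.5575 -0.1222  0.062 ]
```

View pics/k.png

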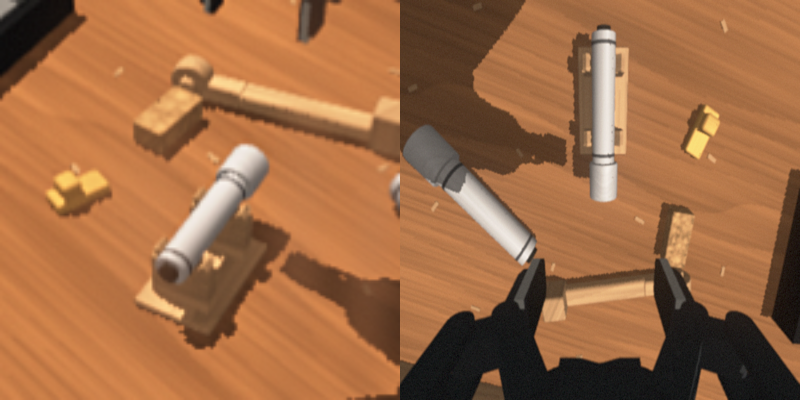

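The pictures show the torch bedded in both vees with its lens towards the neck. Its middle measures (0.473,-0.151), against the rest's centre at about (0.473,-0.149).

```bash
python3 -c "
from h import *
print(job.job_done())"
```

```text
the job is handed in; nothing more can be done
None
```

I pressed the torch until it released, then lifted it out and lowered it into the rest; the last pictures show it bedded in both vees, centred to about 2 mm by camera, with its lens towards the neck. I handed the job in at about 16 s, but no verdict came back.

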